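# Pry open the weight case with a spatula

## Task

Take the blue-handled spatula out of the tool rack, where it stands on edge, and lay it down flat on the black mat; then take it up again with its blade level, push the blade into the notch under the orange cover's front edge and use it to lever the stiff cover open until the cover stands upright or leans back, without the gripper or arm touching the cover. Finally lay the spatula flat on the black mat again and let go; the cover must stay open, and the brush, beaker, dark puck, amber jar and steel cup must be left where they are.

Things in the scene. Friction and masses are not known exactly. Their poses are not given: they have to be found in the camera images.
- spatula: Flat spatula 195 mm long: blue handle 115 x 26 x 14 mm, straight steel blade 30 mm wide, 2.5 mm thick. Origin on its long axis in the handle, near the centre of mass; +x to the blade (handle x -60 to +55 mm, tip at +135 mm); y normal to the blade (handle's 14 mm), z along its width (26 mm). On edge in the rack: z up. Lying flat: y vertical, either way up alike, origin 7 mm above the mat's top.
- rack: White comb rack, fixed, base 130 x 160 x 12 mm, origin at centre of underside. Two combs 8 mm thick at x = -42 and +42 mm, 58 mm high, with slots 17 mm wide, floor 40 mm high, at y = -35 and +35 mm. A tool lies on edge along x in each pair of slots, axis 53 mm high, blade or bristles to +x; between the combs its handle is free on both sides. Which slots hold the spatula varies.
- brush: Brush in the other slots of the rack: pale wooden handle of the same size as the spatula's, black bristle block; same axes. To be left in the rack.
- mat: Black rubber mat, fixed, 300 (x) x 200 (y) x 2 mm thick; origin at the centre of its underside, on the bench.
- case: Grey weight case, fixed, 115 (x) x 155 (y) x 50 mm high, walls 8 mm, origin at the centre of its underside; its front faces its own -x, roughly towards the robot. Brass weights inside, up to 38 mm above the bench. Hinge line along y on its rear top edge, at x = +57.5 mm, 50 mm high.
- notch (a point): Centre of the pry notch's mouth on the case's front face, 45 mm above the bench. The notch is a gap in the front wall right under the cover, 60 mm wide (y), 10 mm high (40 to 50 mm above the bench), open through the 8 mm wall to the hollow inside. Axes as the case's: +x leads in.
- cover: Orange cover of the case, 115 x 155 x 10 mm, flush with the case, no handle; a black bar 60 mm long along its front edge marks the notch below. Origin on the hinge line, at the middle of its underside's rear edge; it extends to its own -x. Underside 50 mm above the bench when shut. The stiff hinge holds it at any angle; raising its front edge takes about 2 to 3 N.
- hinge (a joint): Opening angle of the cover, rad: 0 shut, 1.57 upright, 1.83 leaning back against its stop.
- beaker: Glass beaker, 72 mm across, 95 mm high, origin at the centre of its underside. Leave alone.
- puck: Dark round test puck, 100 mm across, 40 mm high, origin at the centre of its underside. Leave alone.
- bottle: Amber glass jar with white cap, 66 mm across, 150 mm high, origin at the centre of its underside. Leave alone.
- can: Steel cup, 80 mm across, 90 mm high, origin at the centre of its underside. Leave alone.
There are look-alikes about, which are no part of the job. What is shaped like the spatula but red is not meant.

How it is judged:
By the outcome, as a careful person would: the job done as asked, in the order asked, and still so for the second after the job is handed in, with the robot touching nothing.
It also fails if it takes over 64 s, if anything falls off the work surface, if the arm or the gripper's body presses on something with over 40 N, if the wrist force passes 120 N, or if a joint passes its speed limit or range.

## Robot

A 6-joint arm with a two-finger parallel gripper is mounted at the origin on the work surface. World frame = base frame: x ahead of the robot, y to its left, z up, the work surface at z = 0. Lengths are in m, angles in rad, forces in N, time in s.
With the tool pointing down it reaches from about 0.35 to 0.975 m from the base axis. Payload 4.9 kg.
Tool frame: the origin (TCP) lies at the very end of the fingers, on their centre line; the grasp point (between the pads) lies behind it (manip.pinch_z is the y of the grasp point in the tool frame, in m); y points along the fingers, x is the direction in which the jaws open and shut, and the axes are right-handed (so a half turn about y gives the same grasp; the last joint's range is limited). The gripper opens to 85 mm and grips with 20 to 120 N. Pads are 22 mm wide; open, the fingers measure 114 mm over their backs; the gripper's body (76 mm by 85 mm) begins 54 mm behind the grasp point. The pads swing forward as they close: fully open they stand 13 mm farther back than shut.
Start: joints at [-1.417, 0.053, 1.613, -0, 1.476, -0.119], TCP at [0.168, -0.602, 0.231] pointing down, gripper open.
Joint ranges: [-3.01, 3.01], [-1.01, 2.22], [0.06, 2.58], [-1.02, 4.17], [0.09, 2.62], [-3.14, 3.14]. Speed limits (rad/s): [2.57, 2.57, 3.14, 3.14, 3.14, 3.14].

## Interface

Orientations are given as a unit quaternion [w, x, y, z].
In Python, from plant import manip gives the robot as it stands.
- The arm moves only by the tool drive_tool, never from a script. Its argument "motion" is a list of rows, each a list of 3 entries, a list of its own where there are three numbers: the shift along the tool's x, y, z in units of 25 mm (1.0 is 25 mm), then the turn, a rotation vector about the tool's x, y, z in units of 5 degrees (1.0 is 5 degrees), then the closure, from -1 (fully open) to 1 (shut). A call has 1 to 12 rows; each row shifts and turns the commanded pose from where the row before left it, along the tool's axes as they then stand; what a row does not reach is not made up. A row lasts 1/10 s, in which the tool goes at most 50 mm and 8.59 degrees, less where a joint would pass 70% of its speed; a pose out of reach is approached as far as the arm can. A call is refused whole if a number of a shift passes 1 or a number of a turn 1, either way. A call with a gripper value outside its range is refused whole. The fingers move at their own pace and stop on an object; the grip force is fixed at half the most. Time passes only in rows, so rows that do not move let the fingers close. It gives the time, the measured TCP pose, the force and the opening at its end, in the units of the state.
- manip.state(): the state, without advancing time (a new reading comes with each control period).
- manip.grab_frame(name): name is "side" or "top" or "wrist"; returns a dict with "img" (384x512x3 uint8, blue, green, red), "range_z" (384x512 float32, m along the optical axis (not along the pixel's ray), 0 where there is no reading), "camera_matrix" (3x3 intrinsics, pixels), "world_from_camera" (4x4, takes a point from camera to world coordinates); the wrist camera has in their place "T_tool_cam" (4x4, takes a point from camera to tool coordinates, whose origin is the TCP and whose axes are the tool frame's). Camera axes: x right, y down, z forward; pixel columns grow to the right and rows downward; lengths in m; the calibration is good to about 2 mm. A picture is of the moment at which its call begins: read the wrist's pose just before it.
- manip.job_done(): hands the job in, once; it reports no verdict.
The state is a dict: "time": time; "joint_pos": joint angles; "joint_vel": joint speeds; "joint_efforts": joint torques, N m; "tool_pos": TCP position; "tool_rot": TCP orientation; "contact_force": force on the tool from outside, world axes, zero at the start; "ft_torque": the same for the moment, N m; "gripper_width": opening from 0.0 (shut) to 1.0 (fully open).
Only numpy, scipy, OpenCV 4.12 (cv2) and the standard library are available. Lean on these libraries where they do the work, as an engineer would, in place of code of your own. Each camera call takes 0.05 s, during which the arm holds its last target. There are 200 camera calls.

## Working session

There is one attempt and no reset: what is moved stays moved. The work goes in short steps, Python scripts to look and compute and a tool call to move; the robot and the scene stay as the last step left them, time stands still between calls to the robot, and variables do not carry over. Pictures are saved under pics/ and viewed, about 8 in all and at most 12, crops included, and the job is handed in when it is done.

Besides the shell and the picture viewer there is one more tool, called after ">>>" as name(argument=value, ...), one argument or row to a line, values as JSON. drive_tool: Moves the arm, as the interface text tells. Its arguments: {"type":"object","properties":{"motion":{"type":"array","items":{"type":"array"}}},"required":["motion"]}

```bash
ls; mkdir -p pics; python3 - <<'E'
from plant import manip
import cv2,numpy as np
s=manip.state();print({k:np.round(v,3) for k,v in s.items()},manip.pinch_z)
for n in("top","side"):
    f=manip.grab_frame(n);cv2.imwrite(f"pics/{n}0.png",f["img"]);np.savez(f"{n}0.npz",**f)
    print(n,f["camera_matrix"],np.round(f["world_from_camera"],3))
f=manip.grab_frame("wrist");print(f["T_tool_cam"].round(3),f["camera_matrix"])
a=cv2.imread("pics/top0.png");b=cv2.imread("pics/side0.png")
cv2.imwrite("pics/top0b.png",cv2.resize(a,(800,600)));cv2.imwrite("pics/side0b.png",cv2.resize(b,(800,600)))
E
```

```text
pics
{'time': np.float64(0.0), 'joint_pos': array([-1.417,  0.053,  1.614, -0.   ,  1.476, -0.119]), 'joint_vel': array([-0.001,  0.001, -0.   ,  0.   , -0.001,  0.001]), 'joint_efforts': array([-1.0000e-03, -3.9369e+01, -3.7018e+01, -0.0000e+00,  7.0000e-03,
        0.0000e+00]), 'tool_pos': array([ 0.168, -0.601,  0.23 ]), 'tool_rot': array([ 0.564, -0.563,  0.428, -0.427]), 'contact_force': array([-1.101, -0.384,  1.066]), 'ft_torque': array([-0.024, -0.053, -0.04 ]), 'gripper_width': np.float64(1.003)} -0.0187
top [[471.90415407   0.         261.74743803]
 [  0.         471.90415407 180.0932634 ]
 [  0.           0.           1.        ]] [[ 0.002 -0.994  0.107  0.467]
 [-1.    -0.002  0.    -0.002]
 [-0.    -0.107 -0.994  1.513]
 [ 0.     0.     0.     1.   ]]
side [[425.23794805   0.         254.4319451 ]
 [  0.         425.23794805 189.49358653]
 [  0.           0.           1.        ]] [[ 0.994 -0.083  0.076  0.513]
 [-0.111 -0.645  0.756 -1.007]
 [-0.014 -0.759 -0.65   0.919]
 [ 0.     0.     0.     1.   ]]
[[ 1.    -0.002 -0.001  0.001]
 [ 0.001 -0.302  0.953 -0.142]
 [-0.002 -0.953 -0.302  0.076]
 [ 0.     0.     0.     1.   ]] [[321.25989688   0.         255.88571223]
 [  0.         321.25989688 190.29894263]
 [  0.           0.           1.        ]]
```

View pics/top0b.png

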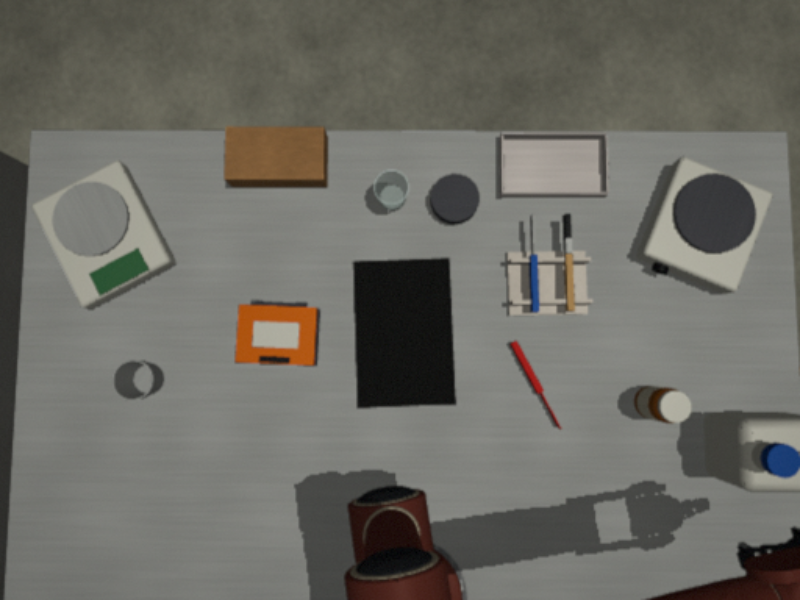

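View pics/side0b.png

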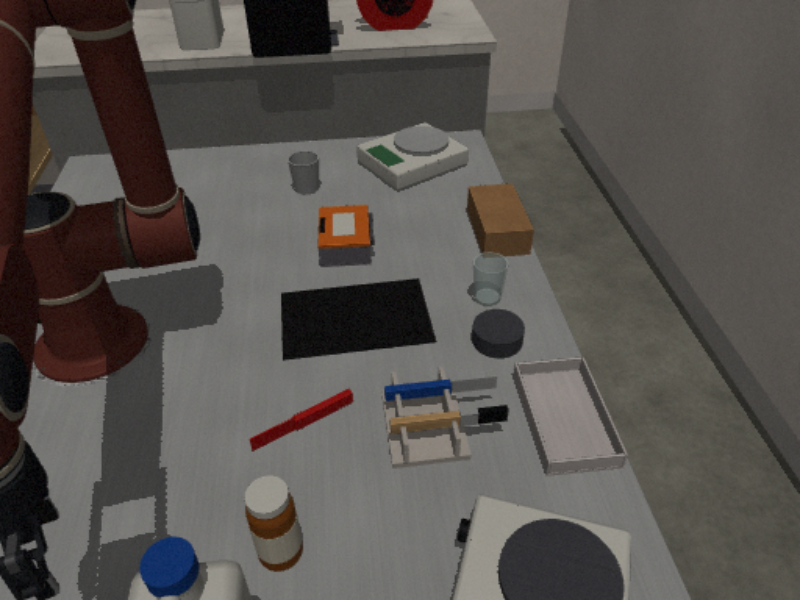

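The top view (800 px wide) shows the blue spatula in the rack at (533,283), with its blade up towards +x. The mat is at (405,333), the case at (277,335) with the bar at (274,359), and the red look-alike at (535,385). Next I measure them.

```bash
cat > h.py <<'E'
import numpy as np,cv2
from scipy.spatial.transform import Rotation as R
def pts(f,T=None):
    K=f["camera_matrix"];z=f["range_z"];v,u=np.indices(z.shape)
    P=np.stack([(u-K[0,2])/K[0,0]*z,(v-K[1,2])/K[1,1]*z,z],-1)
    T=f["world_from_camera"] if T is None else T
    return P@T[:3,:3].T+T[:3,3]
def rect(p):
    r=cv2.minAreaRect(p[:,:2].astype(np.float32));b=cv2.boxPoints(r)
    return np.round(r[0],4),np.round(r[1],4),round(r[2],2),np.round(np.percentile(p[:,2],[5,50,95]),4)
def big(m):
    n,l,s,_=cv2.connectedComponentsWithStats(m.astype(np.uint8));return l==1+np.argmax(s[1:,4])
def tool(s):
    q=s["tool_rot"];T=np.eye(4);T[:3,:3]=R.from_quat([q[1],q[2],q[3],q[0]]).as_matrix();T[:3,3]=s["tool_pos"];return T
E
python3 - <<'E'
from h import *
for n in("top","side"):
    f=dict(np.load(n+"0.npz"));P=pts(f);h=cv2.cvtColor(f["img"],cv2.COLOR_BGR2HSV);H,S,V=[h[...,i].astype(int) for i in range(3)]
    ok=(f["range_z"]>0)&(P[...,0]>.3)
    for k,m in dict(blue=(H>105)&(H<130)&(S>150)&(P[...,2]<.1),orange=(H>3)&(H<18)&(S>200)&(P[...,1]>.1)&(P[...,1]<.5),mat=(V<35)&(P[...,2]<.02)&(abs(P[...,1])<.2),
        blade=(P[...,2]>.035)&(P[...,2]<.08)&(P[...,0]>.68)&(P[...,0]<.8)&(P[...,1]<-.2)&(P[...,1]>-.3),
        rack=(P[...,2]>.006)&(P[...,2]<.08)&(P[...,0]>.45)&(P[...,0]<.7)&(P[...,1]<-.2)&(P[...,1]>-.5)&(V>120)&(S<60),
        bar=(V<60)&(P[...,2]>.045)&(P[...,2]<.075)&(P[...,1]>.15)&(P[...,1]<.4)&(P[...,0]<.5)).items():
        m=m&ok
        if m.sum()<5: print(n,k,m.sum());continue
        if k not in("rack",): m=big(m)
        p=P[m];q=p[abs(p[:,2]-np.median(p[:,2]))<.01]
        d=np.linalg.svd(q[:,:2]-q[:,:2].mean(0),full_matrices=False)[2][0]
        print(n,k,m.sum(),q.mean(0).round(4),"axis",np.degrees(np.arctan2(d[1],d[0])).round(1),rect(q),q.min(0).round(3),q.max(0).round(3))
E
```

```text
top blue 137 [ 0.6201 -0.2479  0.0646] axis -179.8 (array([ 0.6198, -0.2482]), array([0.1058, 0.0132]), 0.89, array([0.0592, 0.0648, 0.0693])) [ 0.567 -0.255  0.055] [ 0.673 -0.241  0.072]
top orange 1139 [0.5215 0.259  0.0586] axis -92.0 (array([0.519 , 0.2602]), array([0.1529, 0.1119]), 88.01, array([0.0536, 0.0587, 0.0637])) [0.462 0.182 0.049] [0.576 0.337 0.067]
top mat 5589 [0.5245 0.0102 0.0007] axis -177.9 (array([0.5257, 0.0101]), array([0.2951, 0.1958]), 2.55, array([-0.0049,  0.0007,  0.0061])) [ 0.377 -0.092 -0.009] [0.676 0.111 0.011]
top blade 59 [ 0.7155 -0.2463  0.0617] axis -179.2 (array([ 0.7176, -0.2469]), array([0.0737, 0.0043]), 1.13, array([0.0528, 0.063 , 0.0693])) [ 0.681 -0.249  0.051] [ 0.754 -0.244  0.07 ]
top rack 1263 [ 0.6185 -0.2887  0.0112] axis -101.7 (array([ 0.5725, -0.3522]), array([0.2393, 0.2964]), 0.96, array([0.0067, 0.0108, 0.0168])) [ 0.451 -0.5    0.006] [ 0.691 -0.203  0.022]
top bar 45 [0.4693 0.2607 0.0585] axis -92.8 (array([0.4693, 0.2628]), array([0.053 , 0.0078]), 86.6, array([0.0536, 0.0584, 0.0621])) [0.465 0.236 0.053] [0.475 0.289
[... 421 characters left out ...]
-178.0 (array([0.5249, 0.0078]), array([0.2979, 0.2036]), 2.22, array([-0.0013,  0.0018,  0.0049])) [ 0.374 -0.099 -0.005] [0.677 0.114 0.009]
side blade 229 [ 0.7191 -0.2502  0.0545] axis -179.2 (array([ 0.7192, -0.2499]), array([0.075 , 0.0072]), 0.45, array([0.0459, 0.0546, 0.0635])) [ 0.682 -0.254  0.045] [ 0.757 -0.246  0.065]
side rack 1091 [ 0.6231 -0.3191  0.012 ] axis -67.9 (array([ 0.6262, -0.2865]), array([0.1297, 0.1585]), 1.34, array([0.0091, 0.012 , 0.0147])) [ 0.56  -0.367  0.006] [ 0.693 -0.209  0.018]
side bar 29 [0.4698 0.2617 0.0606] axis -92.3 (array([0.4696, 0.265 ]), array([0.0622, 0.0074]), 88.86, array([0.0575, 0.0608, 0.0631])) [0.466 0.234 0.057] [0.474 0.296 0.065]
```

```bash
cat >> h.py <<'E'
def plan(pos,x=None,s=None,y=(0,0,-1)):
    """units to go in tool axes: turn first, then shift along the new axes"""
    T=tool(s);A=T[:3,:3];B=A
    if x is not None:
        x=np.array(x,float);y=np.array(y,float);y/=np.linalg.norm(y);x-=y*(x@y);x/=np.linalg.norm(x);B=np.stack([x,y,np.cross(x,y)],1)
    d=np.array(pos)-T[:3,3]
    print("turn",(np.degrees(R.from_matrix(A.T@B).as_rotvec())/5).round(2),"shift after",(B.T@d/.025).round(2),"| shift before",(A.T@d/.025).round(2))
E
python3 - <<'E'
from h import *
from plant import manip
s=manip.state();print(tool(s).round(3))
f=dict(np.load("top0.npz"));P=pts(f)
for n,u,v in(("jar",672,405),("bottle",780,460)):
    p=P[int(v*.64)-2:int(v*.64)+2,int(u*.64)-2:int(u*.64)+2].reshape(-1,3);print(n,p.mean(0).round(3))
a=np.radians(1.0)
plan((.6225,-.249,.25),(np.sin(a),-np.cos(a),0),s);plan((.6225,-.249,.25),(-np.sin(a),np.cos(a),0),s)
E
```

```text
[[ 0.269 -0.     0.963  0.168]
 [-0.963  0.002  0.269 -0.601]
 [-0.002 -1.     0.     0.23 ]
 [ 0.     0.     0.     1.   ]]
jar [ 0.389 -0.481  0.149]
bottle [ 0.305 -0.621  0.254]
turn [ 0.    2.93 -0.02] shift after [-13.78  -0.79  18.41] | shift before [-8.68 -0.77 21.29]
turn [-3.000e-02 -3.307e+01 -0.000e+00] shift after [ 13.78  -0.79 -18.41] | shift before [-8.68 -0.77 21.29]
```

>>> drive_tool(
  motion=[
    [[-1,-1,0],[0,0,0],0],
    [[-1,-1,0],[0,0,0],0],
    [[-1,-1,0],[0,0,0],0],
    [[-1,-1,0],[0,0,0],0],
    [[-1,-1,0],[0,0,0],0],
    [[-0.5,0,1],[0,0,0],0],
    [[-0.5,0,1],[0,0,0],0],
    [[-0.5,0,1],[0,0,0],0],
    [[-0.5,0,1],[0,0,0],0],
    [[-0.5,0,1],[0,0,0],0],
    [[-0.5,0,1],[0,0,0],0],
    [[-0.5,0,1],[0,0,0],0],
  ],
)

```text
time: 1.35
tool_pos: [0.2803, -0.3491, 0.356]
tool_rot: [0.563, -0.563, 0.427, -0.427]
contact_force: [-0.4, 0.1, -0.4]
gripper_width: 0.499
```

>>> drive_tool(
  motion=[
    [[0,0,1],[0,0.5,0],0],
    [[0,0,1],[0,0.5,0],0],
    [[0,0,1],[0,0.5,0],0],
    [[0,0,1],[0,0.5,0],0],
    [[0,0,1],[0,0.5,0],0],
    [[0,0,1],[0,0.4,0],0],
    [[0,0,1],[0,0,0],0],
    [[0,0,1],[0,0,0],0],
    [[0,0,1],[0,0,0],0],
    [[0,0.5,1],[0,0,0],0],
    [[0,1,0],[0,0,0],0],
    [[0,1,0],[0,0,0],0],
  ],
)

```text
time: 2.55
tool_pos: [0.528, -0.3236, 0.2929]
tool_rot: [-0.505, 0.505, -0.495, 0.495]
contact_force: [-0.1, -0.6, 0.6]
gripper_width: 0.501
```

```bash
python3 - <<'E'
from h import *
from plant import manip
s=manip.state();print(s["time"],tool(s).round(3),s["gripper_width"])
a=np.radians(1.0)
plan((.6225,-.249,.18),(np.sin(a),-np.cos(a),0),s)
E
```

```text
2.55 [[ 0.021  0.     1.     0.528]
 [-1.    -0.     0.021 -0.324]
 [ 0.    -1.     0.     0.293]
 [ 0.     0.     0.     1.   ]] 0.5009553381528876
turn [-0.    0.04  0.  ] shift after [-2.92  4.51  3.83] | shift before [-2.9   4.51  3.84]
```

>>> drive_tool(
  motion=[
    [[-0.7,1,1],[0,0,0],0],
    [[-0.7,1,1],[0,0,0],0],
    [[-0.8,1,1],[0,0,0],0],
    [[-0.7,0.8,0.8],[0,0,0],0],
    [[0,0.7,0],[0,0,0],0],
    [[0,0,0],[0,0,0],0],
  ],
)

```text
time: 3.15
tool_pos: [0.6189, -0.2482, 0.1769]
tool_rot: [-0.504, 0.506, -0.497, 0.492]
contact_force: [-0.3, -0.3, -0.5]
gripper_width: 0.496
```

```bash
cat >> h.py <<'E'
def shot(name,m):
    s=m.state();f=m.grab_frame("wrist");cv2.imwrite(f"pics/{name}.png",f["img"])
    P=pts(f,tool(s)@f["T_tool_cam"]);h=cv2.cvtColor(f["img"],cv2.COLOR_BGR2HSV).astype(int)
    return s,f,P,h
def blue(f,P,h):
    m=big((h[...,0]>105)&(h[...,0]<130)&(h[...,1]>130)&(f["range_z"]>0)&(P[...,2]<.12)&(P[...,2]>-.02));p=P[m];c=p.mean(0)
    d=np.linalg.svd(p[:,:2]-c[:2],full_matrices=False)[2][0]
    print("blue",m.sum(),c.round(4),"yaw",np.degrees(np.arctan2(d[1],d[0])).round(2),rect(p),p.min(0).round(4),p.max(0).round(4))
    return p
E
python3 - <<'E'
from h import *
from plant import manip
s,f,P,h=shot("w1",manip);print(s["time"],tool(s)[:3,3].round(4))
p=blue(f,P,h)
q=p[p[:,2]>np.percentile(p[:,2],60)];print(rect(q),q.mean(0))
E
```

```text
3.15 [ 0.6189 -0.2482  0.1769]
blue 2098 [ 0.6228 -0.2503  0.0652] yaw -179.22 (array([ 0.619 , -0.2506]), array([0.1132, 0.0129]), 0.83, array([0.0641, 0.0653, 0.0664])) [ 0.5624 -0.2575  0.0472] [ 0.6756 -0.2434  0.0674]
(array([ 0.6188, -0.2505]), array([0.1115, 0.0126]), 0.8, array([0.0655, 0.0659, 0.0666])) [ 0.62135139 -0.25017327  0.06593128]
```

View pics/w1.png

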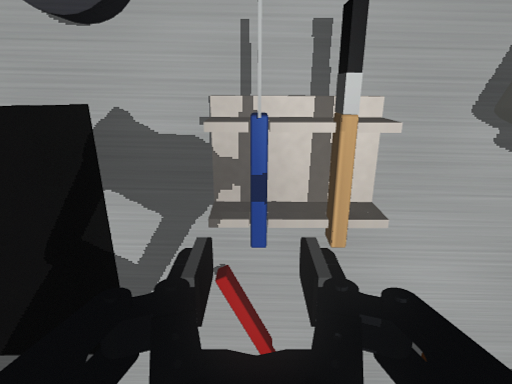

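The wrist view shows the blue handle between the combs (x≈259, y 115–247), the brush at x≈343 and the red tool lying on the bench. The jaws are centred on the handle. Descending.

>>> drive_tool(
  motion=[
    [[0.1,1,0.1],[0,0,0],0],
    [[0,1,0],[0,0,0],0],
    [[0,1,0],[0,0,0],0],
    [[0,1,0],[0,0,0],0],
    [[0,0.6,0],[0,0,0],0],
    [[0,0.4,0],[0,0,0],0],
    [[0,0,0],[0,0,0],0.5],
    [[0,0,0],[0,0,0],1],
    [[0,0,0],[0,0,0],1],
    [[0,0,0],[0,0,0],1],
    [[0,0,0],[0,0,0],1],
  ],
)

```text
time: 4.3
tool_pos: [0.624, -0.2519, 0.0578]
tool_rot: [0.505, -0.505, 0.495, -0.496]
contact_force: [-1.5, 2.4, 3.4]
gripper_width: 0.141
```

>>> drive_tool(
  motion=[
    [[0,0,0],[0,0,0],1],
    [[0,0,0],[0,0,0],1],
  ],
)

```text
time: 4.5
tool_pos: [0.624, -0.2519, 0.0578]
tool_rot: [0.505, -0.505, 0.495, -0.495]
contact_force: [-1.5, 3.3, 6.4]
gripper_width: 0.14
```

>>> drive_tool(
  motion=[
    [[0,0,0],[0,0,0],0.3],
    [[0,0.1,0],[0,0,0],0.3],
    [[0,0.1,0],[0,0,0],0.3],
    [[0,0,0],[0,0,0],0.3],
  ],
)

```text
time: 4.9
tool_pos: [0.6228, -0.2517, 0.0502]
tool_rot: [-0.505, 0.505, -0.496, 0.495]
contact_force: [0.1, 0.1, -1.0]
gripper_width: 0.345
```

>>> drive_tool(
  motion=[
    [[0,0,0],[0,0,0],0.6],
    [[0,0,0],[0,0,0],1],
    [[0,0,0],[0,0,0],1],
    [[0,0,0],[0,0,0],1],
    [[0,-0.4,0],[0,0,0],1],
    [[0,-1,0],[0,0,0],1],
    [[0,-1,0],[0,0,0],1],
    [[0,-1,0],[0,0,0],1],
    [[0,-1,0],[0,0,0],1],
    [[0,0,0],[0,0,0],1],
  ],
)

```text
time: 5.9
tool_pos: [0.6259, -0.2535, 0.1673]
tool_rot: [0.506, -0.504, 0.492, -0.498]
contact_force: [1.3, -0.1, -0.7]
gripper_width: 0.144
```

```bash
python3 - <<'E'
from h import *
from plant import manip
s,f,P,h=shot("w2",manip);print(s["time"],tool(s).round(4),s["gripper_width"])
h0=h
m=big((h[...,0]>105)&(h[...,0]<130)&(h[...,1]>130)&(f["range_z"]>0));p=P[m];print(rect(p),p.min(0),p.max(0))
E
```

```text
5.9 [[ 0.0196  0.0084  0.9998  0.6259]
 [-0.9998 -0.0051  0.0197 -0.2535]
 [ 0.0053 -1.      0.0083  0.1673]
 [ 0.      0.      0.      1.    ]] 0.14411614588191957
(array([ 0.6273, -0.2541]), array([0.103 , 0.0146]), 0.99, array([0.1804, 0.1815, 0.1826])) [ 0.5758132  -0.26141942  0.15946493] [ 0.67885937 -0.24658341  0.24238567]
```

View pics/w2.png

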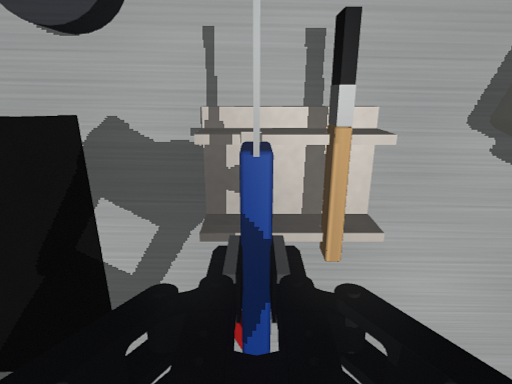

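>>> drive_tool(
  motion=[
    [[-0.97,0,-0.48],[0,0,0],1],
    [[-0.97,0,-0.48],[0,0,0],1],
    [[-0.97,0,-0.48],[0,0,0],1],
    [[-0.97,0,-0.48],[0,0,0],1],
    [[-0.97,0,-0.48],[0,0,0],1],
    [[-0.97,0,-0.48],[0,0,0],1],
    [[-0.97,0,-0.48],[0,0,0],1],
    [[-0.97,0,-0.48],[0,0,0],1],
    [[-0.97,0,-0.48],[0,0,0],1],
    [[-0.97,0,-0.48],[0,0,0],1],
    [[-0.97,0,-0.48],[0,0,0],1],
  ],
)

```text
time: 7.05
tool_pos: [0.4843, 0.0132, 0.1591]
tool_rot: [-0.504, 0.506, -0.496, 0.494]
contact_force: [0.2, 0.1, -0.8]
gripper_width: 0.143
```

>>> drive_tool(
  motion=[
    [[0,0,0],[0,0,1],1],
    [[0,0,0],[0,0,1],1],
    [[0,0,0],[0,0,1],1],
    [[0,0,0],[0,0,1],1],
    [[0,0,0],[0,0,1],1],
    [[0,0,0],[0,0,1],1],
    [[0,0,0],[0,0,1],1],
    [[0,0,0],[0,0,1],1],
    [[0,0,0],[0,0,1],1],
    [[0,0,0],[0,0,0],1],
  ],
)

```text
time: 8.05
tool_pos: [0.4845, 0.0117, 0.1578]
tool_rot: [0.654, -0.276, 0.653, -0.264]
contact_force: [-0.9, -0.2, -2.1]
gripper_width: 0.142
```

```bash
python3 - <<'E'
from h import *
from plant import manip
s=manip.state();print(s["time"],tool(s).round(4),s["gripper_width"],s["joint_pos"].round(2))
plan((.49,.01,.035),s=s)
E
```

```text
8.05 [[ 0.0075 -0.0166  0.9998  0.4845]
 [-0.7058  0.7083  0.017   0.0117]
 [-0.7084 -0.7058 -0.0064  0.1578]
 [ 0.      0.      0.      1.    ]] 0.142209577735234 [-0.51 -0.04  1.98  0.66  1.65  0.95]
turn [0. 0. 0.] shift after [3.53 3.42 0.25] | shift before [3.53 3.42 0.25]
```

Lower in world z along x and y equally. I stop with the TCP at about 28 mm, then make small steps while watching the force.

>>> drive_tool(
  motion=[
    [[0.7,0.7,0.1],[0,0,0],1],
    [[0.7,0.7,0],[0,0,0],1],
    [[0.7,0.7,0],[0,0,0],1],
    [[0.7,0.7,0],[0,0,0],1],
    [[0.5,0.5,0],[0,0,0],1],
    [[0.2,0.2,0],[0,0,0],1],
    [[0,0,0],[0,0,0],1],
  ],
)

```text
time: 8.75
tool_pos: [0.4877, 0.013, 0.0366]
tool_rot: [0.655, -0.278, 0.651, -0.264]
contact_force: [0.1, -0.6, -1.5]
gripper_width: 0.143
```

>>> drive_tool(
  motion=[
    [[0.05,0.05,0],[0,0,0],1],
    [[0.05,0.05,0],[0,0,0],1],
    [[0,0,0],[0,0,0],1],
  ],
)

```text
time: 9.05
tool_pos: [0.489, 0.0121, 0.0346]
tool_rot: [0.656, -0.277, 0.65, -0.265]
contact_force: [-0.4, 0.2, -2.0]
gripper_width: 0.143
```

>>> drive_tool(
  motion=[
    [[0.1,0.1,0],[0,0,0],1],
    [[0.1,0.1,0],[0,0,0],1],
    [[0.05,0.05,0],[0,0,0],1],
    [[0,0,0],[0,0,0],1],
  ],
)

```text
time: 9.45
tool_pos: [0.4883, 0.0125, 0.0248]
tool_rot: [0.656, -0.277, 0.651, -0.264]
contact_force: [-1.0, -0.5, -1.4]
gripper_width: 0.15
```

>>> drive_tool(
  motion=[
    [[0.05,0.05,0],[0,0,0],1],
    [[0.05,0.05,0],[0,0,0],1],
    [[0,0,0],[0,0,0],1],
  ],
)

```text
time: 9.75
tool_pos: [0.4884, 0.0124, 0.0214]
tool_rot: [0.656, -0.277, 0.651, -0.264]
contact_force: [-1.0, -0.4, -0.5]
gripper_width: 0.145
```

>>> drive_tool(
  motion=[
    [[0.05,0.05,0],[0,0,0],1],
    [[0.05,0.05,0],[0,0,0],1],
    [[0,0,0],[0,0,0],1],
  ],
)

```text
time: 10.05
tool_pos: [0.4884, 0.0124, 0.0179]
tool_rot: [0.656, -0.277, 0.651, -0.264]
contact_force: [-0.5, 0.1, -1.8]
gripper_width: 0.145
```

>>> drive_tool(
  motion=[
    [[-0.1,0,0],[0,0,0],0.6],
    [[-0.1,-0.1,0],[0,0,0],0.55],
    [[0,-0.2,0],[0,0,0],0.5],
    [[0,-0.3,0],[0,0,0],0.5],
    [[0,-0.3,0],[0,0,0],0.5],
    [[0,-0.5,0],[0,0,0],0.5],
    [[0,-1,0],[0,0,0],0.5],
    [[0,-1,0],[0,0,0],0],
    [[0,-1,0],[0,0,0],0],
  ],
)

```text
time: 10.95
tool_pos: [0.4901, -0.0632, 0.1008]
tool_rot: [0.656, -0.277, 0.65, -0.264]
contact_force: [0.4, -0.3, -0.1]
gripper_width: 0.503
```

>>> drive_tool(
  motion=[
    [[0,-0.5,0],[0,0,-1],0],
    [[0,-0.5,0],[0,0,-1],0],
    [[0,-0.5,0],[0,0,-1],0],
    [[0,0,0],[0,0,-1],0],
    [[0,0,0],[0,0,-1],0],
    [[0,0,0],[0,0,-1],0],
    [[0,0,0],[0,0,-1],0],
    [[0,0,0],[0,0,-1],0],
    [[-1,0,0],[0,0,-1],0],
    [[-1,0,0],[0,0,0],0],
    [[-1,0,0],[0,0,0],0],
    [[-1,0,0],[0,0,0],0],
  ],
)

```text
time: 12.15
tool_pos: [0.4886, 0.0145, 0.1312]
tool_rot: [0.505, -0.505, 0.495, -0.495]
contact_force: [0.1, -0.0, 0.5]
gripper_width: 0.497
```

```bash
python3 - <<'E'
from h import *
from plant import manip
s,f,P,h=shot("w3",manip);print(s["time"],tool(s).round(4),s["gripper_width"])
blue(f,P,h)
E
```

```text
12.15 [[ 1.880e-02  7.000e-04  9.998e-01  4.886e-01]
 [-9.998e-01 -1.000e-04  1.880e-02  1.450e-02]
 [ 1.000e-04 -1.000e+00  7.000e-04  1.312e-01]
 [ 0.000e+00  0.000e+00  0.000e+00  1.000e+00]] 0.49701636474600225
blue 3301 [0.4874 0.0159 0.0243] yaw -178.87 (array([0.4764, 0.0158]), array([0.129, 0.022]), 1.18, array([0.0082, 0.0275, 0.0301])) [ 0.412   0.0043 -0.0008] [0.541  0.0272 0.0318]
```

View pics/w3.png

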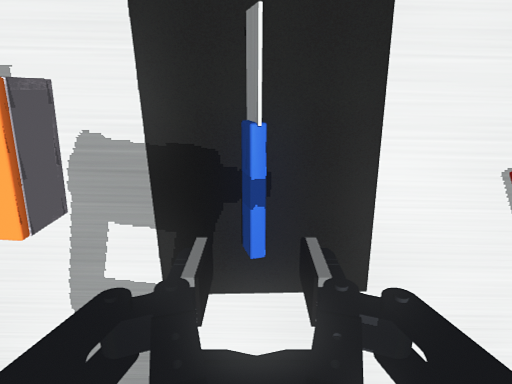

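The blade and handle still stand on edge: the handle is at columns 243–267 and its top measures z≈28 mm. I'll tip it flat with the inner face of one finger pushing sideways.

>>> drive_tool(
  motion=[
    [[0,1,0],[0,0,0],-0.4],
    [[0,1,0],[0,0,0],-0.4],
    [[0,1,0],[0,0,0],-0.4],
    [[0,1,0],[0,0,0],-0.4],
    [[0,0.6,0],[0,0,0],-0.4],
    [[0,0,0],[0,0,0],-0.4],
  ],
)

```text
time: 12.8
tool_pos: [0.4865, 0.0135, 0.0132]
tool_rot: [-0.503, 0.506, -0.497, 0.494]
contact_force: [-0.1, -0.2, -0.4]
gripper_width: 0.7
```

>>> drive_tool(
  motion=[
    [[-0.3,0,0],[0,0,0],-0.4],
    [[-0.3,0,0],[0,0,0],-0.4],
    [[-0.2,0,0],[0,0,0],-0.4],
    [[-0.1,0,0],[0,0,0],-0.4],
    [[-0.1,0,0],[0,0,0],-0.4],
    [[-0.1,0,0],[0,0,0],-0.4],
    [[-0.1,0,0],[0,0,0],-0.4],
    [[-0.1,0,0],[0,0,0],-0.4],
    [[-0.1,0,0],[0,0,0],-0.4],
    [[-0.1,0,0],[0,0,0],-0.4],
    [[0,0,0],[0,0,0],-0.4],
  ],
)

```text
time: 13.9
tool_pos: [0.4878, 0.0517, 0.0152]
tool_rot: [0.505, -0.505, 0.495, -0.495]
contact_force: [-0.2, 0.7, 0.1]
gripper_width: 0.698
```

```bash
python3 - <<'E'
from h import *
from plant import manip
s,f,P,h=shot("w4",manip);print(s["time"],tool(s)[:3,3].round(4),s["gripper_width"],s["contact_force"])
blue(f,P,h)
E
```

```text
13.9 [0.4878 0.0517 0.0152] 0.6984881856473637 [-0.16866827  0.74710343  0.05019415]
blue 10009 [0.4939 0.032  0.0233] yaw -178.59 (array([0.4779, 0.0308]), array([0.1258, 0.0316]), 1.08, array([0.0131, 0.0246, 0.0293])) [ 0.4152  0.0139 -0.    ] [0.5409 0.0469 0.0882]
```

>>> drive_tool(
  motion=[
    [[-0.1,0,0],[0,0,0],-0.4],
    [[-0.1,0,0],[0,0,0],-0.4],
    [[-0.1,0,0],[0,0,0],-0.4],
    [[-0.1,0,0],[0,0,0],-0.4],
    [[0,0,0],[0,0,0],-0.4],
  ],
)

```text
time: 14.45
tool_pos: [0.4876, 0.0618, 0.0153]
tool_rot: [0.505, -0.505, 0.495, -0.495]
contact_force: [0.4, -0.1, 0.1]
gripper_width: 0.7
```

```bash
python3 - <<'E'
from h import *
from plant import manip
s,f,P,h=shot("w5",manip);print(s["time"],tool(s)[:3,3].round(4),s["gripper_width"],s["contact_force"])
blue(f,P,h)
E
```

```text
14.45 [0.4876 0.0618 0.0153] 0.6995745002101514 [ 0.44940516 -0.07418722  0.08825481]
blue 10992 [0.4902 0.042  0.015 ] yaw -178.86 (array([0.4772, 0.0403]), array([0.1268, 0.0306]), 1.25, array([0.0138, 0.0153, 0.0163])) [ 0.4141  0.0237 -0.    ] [0.5407 0.056  0.0887]
```

View pics/w5.png

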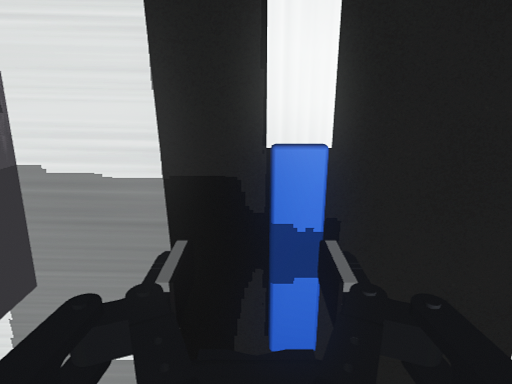

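The spatula now lies flat on the mat: the blade's broad face is visible at columns 267–340 and the handle top is at z≈15–16 mm. Next I regrasp near the blade end of the handle.

>>> drive_tool(
  motion=[
    [[0.4,-1,0],[0,0,0],-0.4],
    [[0.4,-0.6,0.4],[0,0,0],0],
    [[0,0,1],[0,0,0],0],
    [[0,0,0],[0,0,0],0],
  ],
)

```text
time: 14.9
tool_pos: [0.5271, 0.0412, 0.0576]
tool_rot: [0.506, -0.503, 0.494, -0.497]
contact_force: [0.3, 0.4, 0.2]
gripper_width: 0.5
```

```bash
python3 - <<'E'
from h import *
from plant import manip
s,f,P,h=shot("w6",manip);print(s["time"],tool(s)[:3,3].round(4),s["gripper_width"],s["contact_force"])
p=blue(f,P,h);q=p[(p[:,2]>.012)&(p[:,2]<.02)];print(rect(q),q.min(0),q.max(0))
E
```

```text
14.9 [0.5271 0.0412 0.0576] 0.5002157523545375 [0.28258104 0.44097727 0.24811586]
blue 6150 [0.4885 0.0414 0.0149] yaw -178.71 (array([0.4769, 0.0414]), array([0.1276, 0.0285]), 1.18, array([0.0137, 0.0153, 0.0163])) [ 4.129e-01  2.600e-02 -4.000e-04] [0.5408 0.056  0.0175]
(array([0.4834, 0.0416]), array([0.1147, 0.0261]), 1.13, array([0.0142, 0.0153, 0.0163])) [0.42607128 0.02751264 0.01202154] [0.54078824 0.05508691 0.01754066]
```

>>> drive_tool(
  motion=[
    [[-0.05,1,0],[0,0,0],0],
    [[0,0.8,0],[0,0,0],0],
    [[0,0.3,0],[0,0,0],0],
    [[0,0,0],[0,0,0],0],
  ],
)

```text
time: 15.35
tool_pos: [0.522, 0.0433, 0.0019]
tool_rot: [-0.504, 0.505, -0.496, 0.494]
contact_force: [-0.7, 0.5, -0.5]
gripper_width: 0.499
```

>>> drive_tool(
  motion=[
    [[0,-0.12,0.1],[0,0,0],0],
    [[0,0,0],[0,0,0],0.3],
    [[0,0,0],[0,0,0],0.6],
    [[0,0,0],[0,0,0],1],
    [[0,0,0],[0,0,0],1],
    [[0,0,0],[0,0,0],1],
    [[0,0,0],[0,0,0],1],
  ],
)

```text
time: 16.05
tool_pos: [0.5269, 0.0433, 0.0074]
tool_rot: [0.506, -0.504, 0.494, -0.496]
contact_force: [-1.8, 0.2, 6.8]
gripper_width: 0.281
```

>>> drive_tool(
  motion=[
    [[0,-0.4,0],[0,0,0],1],
    [[0,-1,0],[0,0,0],1],
    [[0,-1,0],[0,0,0],1],
    [[0,-1,0],[0,0,0],1],
    [[0,-1,-0.5],[0,0,0],1],
    [[-0.5,-1,-0.5],[0,0,0],1],
    [[-0.5,-1,-0.5],[0,0.2,0],1],
    [[-0.5,-1,-0.5],[0,0.2,0],1],
    [[-1,0,-1],[0,0.22,0],1],
    [[-1,0,-1],[0,0,0],1],
    [[-1,0,-1],[0,0,0],1],
  ],
)

```text
time: 17.15
tool_pos: [0.4007, 0.1578, 0.1909]
tool_rot: [0.491, -0.491, 0.509, -0.509]
contact_force: [0.1, 0.2, -2.2]
gripper_width: 0.279
```

>>> drive_tool(
  motion=[
    [[-1,0,0],[0,0,0],1],
    [[-1,0,0],[0,0,0],1],
    [[-1,0,0],[0,0,0],1],
    [[-1,0,0],[0,0,0],1],
    [[-0.2,0,0],[0,0,0],1],
    [[0,0,0],[0,0,0],1],
  ],
)

```text
time: 17.75
tool_pos: [0.4052, 0.2623, 0.1904]
tool_rot: [0.491, -0.492, 0.508, -0.508]
contact_force: [-0.3, -1.0, -1.9]
gripper_width: 0.282
```

```bash
python3 - <<'E'
from h import *
from plant import manip
s,f,P,h=shot("w7",manip);T=tool(s);print(s["time"],T.round(4),s["gripper_width"],s["contact_force"],s["joint_pos"].round(2))
H,S,V=h[...,0],h[...,1],h[...,2];ok=f["range_z"]>0
o=ok&(((H>3)&(H<18)&(S>180))|(S<60))&(P[...,2]>.05)&(P[...,2]<.07);p=P[o];print("cover",o.sum(),rect(p),p.min(0).round(4),p.max(0).round(4))
b=ok&(V<70)&(P[...,2]>.053)&(P[...,2]<.07)&(P[...,0]<.5)&(P[...,1]>.2);p=P[b];print("bar",b.sum(),rect(p),p.min(0),p.max(0))
L=(P-T[:3,3])@T[:3,:3]  # tool coords
m=ok&(abs(L[...,0])<.03)&(L[...,2]>.01)&(L[...,2]<.11)&(abs(L[...,1])<.03);l=L[m]
for a in np.arange(.02,.11,.01):
    q=l[(l[:,2]>a)&(l[:,2]<a+.01)]
    if len(q):print(a.round(3),len(q),np.median(q,0).round(4),q[:,0].min().round(4),q[:,0].max().round(4))
print("tip",l[:,2].max())
E
```

```text
17.75 [[-3.290e-02 -9.000e-04  9.995e-01  4.052e-01]
 [-9.995e-01 -9.000e-04 -3.290e-02  2.623e-01]
 [ 9.000e-04 -1.000e+00 -9.000e-04  1.904e-01]
 [ 0.000e+00  0.000e+00  0.000e+00  1.000e+00]] 0.28232593372555687 [-0.25197719 -1.01752885 -1.91479715] [ 0.42 -0.27  1.98 -0.    1.43  2.02]
cover 16823 (array([0.5013, 0.2614]), array([0.1554, 0.0882]), 87.87, array([0.0583, 0.0596, 0.061 ])) [0.4551 0.1825 0.0563] [0.5482 0.3404 0.0629]
bar 39 (array([0.468 , 0.2909]), array([0.0113, 0.0024]), 2.34, array([0.0592, 0.0602, 0.0609])) [0.46237214 0.28973012 0.05909638] [0.47363047 0.29214083 0.06179241]
0.02 1300 [ 0.0002 -0.0023  0.025 ] -0.0148 0.0152
0.03 1391 [ 0.0002 -0.0023  0.0351] -0.0148 0.0154
0.04 1489 [ 0.0003 -0.0023  0.045 ] -0.0149 0.0153
0.05 1589 [ 0.0003 -0.0023  0.0551] -0.0148 0.0152
0.06 1683 [ 0.0003 -0.0023  0.0652] -0.0149 0.0153
0.07 1797 [-0.     -0.0023  0.0751] -0.0149 0.0152
0.08 1932 [ 0.     -0.0024  0.0851] -0.0149 0.0152
0.09 786 [ 0.0004 -0.0023  0.0919] -0.015 0.0149
tip 0.09390126642015773
```

View pics/w7.png

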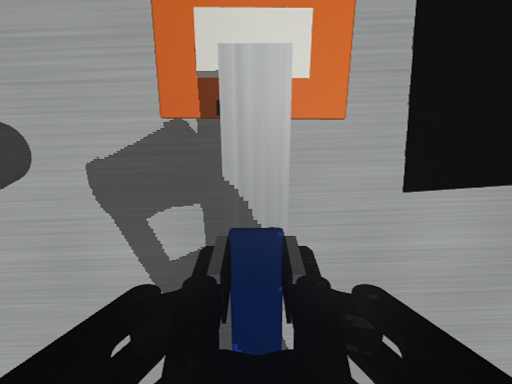

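The wrist view shows the blade level in the jaws (columns 218–292), with its tip over the cover. The notch bar is behind it on the front edge (row ≈110). Next I back off and go down to notch height.

>>> drive_tool(
  motion=[
    [[-0.1,0,-0.8],[0,0,0],1],
    [[0,0,-0.8],[0,0,0],1],
    [[0,1,-0.8],[0,0,0],1],
    [[0,1,0],[0,0,0],1],
    [[0,1,0],[0,0,0],1],
    [[0,1,0],[0,0,0],1],
    [[0,1,0],[0,0,0],1],
    [[0,0.5,0],[0,0,0],1],
    [[0,0.2,0],[0,0,0],1],
    [[0,0,0],[0,0,0],1],
  ],
)

```text
time: 18.8
tool_pos: [0.3459, 0.2663, 0.0482]
tool_rot: [0.491, -0.491, 0.509, -0.509]
contact_force: [-0.1, -1.0, -0.9]
gripper_width: 0.278
```

```bash
cat > near.py <<'E'
from h import *
from plant import manip
import sys
s,f,P,h=shot(sys.argv[1],manip);T=tool(s);print(s["time"],T.round(4)[:3],s["contact_force"].round(1))
H,S,V=h[...,0],h[...,1],h[...,2];ok=f["range_z"]>0
L=(P-T[:3,3])@T[:3,:3]
m=ok&(abs(L[...,0])<.03)&(L[...,2]>.02)&(L[...,2]<.11)&(abs(L[...,1])<.03)&(S<60);l=L[m]
for a in (.02,.04,.06,.08):
    q=l[(l[:,2]>a)&(l[:,2]<a+.02)]
    if len(q):print(a,len(q),np.median(q,0).round(4),q[:,0].min().round(4),q[:,0].max().round(4))
print("tip",l[:,2].max())
o=ok&(((H>3)&(H<18)&(S>180))|(V<60))&(P[...,2]>.052)&(P[...,2]<.068)&(P[...,0]>.44);p=P[o]
if len(p):
    print("cover",rect(p),p.min(0).round(4))
    for y in np.arange(.2,.34,.02):
        q=p[abs(p[:,1]-y)<.004]
        if len(q):print(y.round(2),q[:,0].min().round(4),end=" ")
E
python3 near.py w8
```

```text
18.8 [[-3.500e-02 -5.000e-04  9.994e-01  3.459e-01]
 [-9.994e-01 -4.000e-04 -3.500e-02  2.663e-01]
 [ 4.000e-04 -1.000e+00 -5.000e-04  4.820e-02]] [-0.1 -1.  -0.9]
0.02 2707 [ 0.0002 -0.0023  0.0303] -0.0148 0.0153
0.04 3060 [ 0.0003 -0.0023  0.0504] -0.0149 0.0153
0.06 3489 [-0.     -0.0023  0.0703] -0.0149 0.0152
0.08 2713 [ 0.0004 -0.0023  0.0871] -0.015 0.0152
tip 0.09391021765110545
```

>>> drive_tool(
  motion=[
    [[0,0.17,0],[0,0,0],1],
    [[0,0,0],[0,0,0],1],
  ],
)

```text
time: 19.05
tool_pos: [0.3463, 0.267, 0.0446]
tool_rot: [-0.492, 0.491, -0.508, 0.509]
contact_force: [-0.3, -0.4, -1.4]
gripper_width: 0.282
```

>>> drive_tool(
  motion=[
    [[0,0,0.2],[0,0,0],1],
    [[0,0,0.2],[0,0,0],1],
    [[0,0,0.2],[0,0,0],1],
    [[0,0,0.2],[0,0,0],1],
    [[0,0,0.1],[0,0,0],1],
    [[0,0,0.1],[0,0,0],1],
    [[0,0,0],[0,0,0],1],
  ],
)

```text
time: 19.75
tool_pos: [0.3711, 0.2658, 0.044]
tool_rot: [0.491, -0.491, 0.509, -0.509]
contact_force: [-0.6, 1.1, -0.5]
gripper_width: 0.282
```

>>> drive_tool(
  motion=[
    [[0,0,0.2],[0,0,0],1],
    [[0,0,0.2],[0,0,0],1],
    [[0,0,0.25],[0,0,0],1],
    [[0,0,0],[0,0,0],1],
  ],
)

```text
time: 20.15
tool_pos: [0.3881, 0.2654, 0.0443]
tool_rot: [-0.491, 0.491, -0.509, 0.509]
contact_force: [0.2, 0.1, -1.8]
gripper_width: 0.282
```

```bash
python3 near.py w9; python3 - <<'E'
import cv2,numpy as np
from plant import manip
f=manip.grab_frame("side");c=f["img"][110:210,150:290];cv2.imwrite("pics/s9.png",cv2.resize(c,None,fx=5,fy=5,interpolation=2))
E
```

```text
20.15 [[-3.490e-02  7.000e-04  9.994e-01  3.881e-01]
 [-9.994e-01  3.000e-04 -3.490e-02  2.654e-01]
 [-3.000e-04 -1.000e+00  7.000e-04  4.430e-02]] [ 0.2  0.1 -1.8]
0.02 2709 [ 0.0002 -0.0023  0.0303] -0.0148 0.0153
0.04 3067 [ 0.0003 -0.0023  0.0503] -0.0149 0.0153
0.06 4201 [ 0.0023 -0.0153  0.0745] -0.0294 0.03
0.08 1341 [ 0.0097 -0.0158  0.0822] -0.0294 0.03
tip 0.10624853459223528
cover (array([0.476 , 0.2618]), array([0.155 , 0.0367]), 87.84, array([0.0583, 0.0594, 0.0607])) [0.4549 0.1838 0.0562]
0.2 0.4552 0.22 0.4563 0.24 0.4571 0.26 0.4578 0.28 0.4585 0.3 0.4596 0.32 0.4604 0.34 0.4611
```

View pics/s9.png

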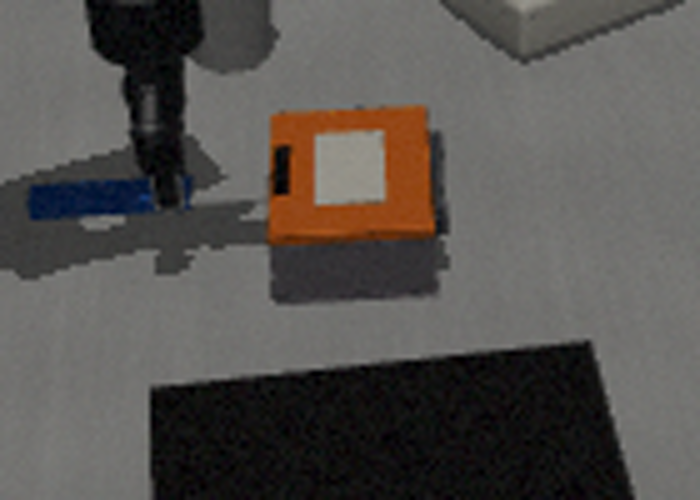

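The side crop shows the handle and gripper clear in front of the case, with the blade going under the bar at (280,170). There is no force and the cover is still shut. The front edge measures x=0.458, so the tip is about 25 mm in. Now I lever along the hinge arc, r≈90 mm.

>>> drive_tool(
  motion=[
    [[0,-0.14,0],[0,0,0],1],
    [[0,-0.32,0.01],[0,0,0],1],
    [[0,-0.31,0.04],[0,0,0],1],
    [[0,-0.31,0.07],[0,0,0],1],
    [[0,-0.3,0.1],[0,0,0],1],
    [[0,0,0],[0,0,0],1],
  ],
)

```text
time: 20.85
tool_pos: [0.3933, 0.2655, 0.0799]
tool_rot: [-0.492, 0.491, -0.508, 0.509]
contact_force: [-1.7, -0.3, -3.9]
gripper_width: 0.278
```

```bash
sed -i 's/P\[...,2\]<.068/P[...,2]<.25/' near.py; python3 near.py w10
```

```text
20.85 [[-3.450e-02  1.700e-03  9.994e-01  3.933e-01]
 [-9.994e-01  9.000e-04 -3.450e-02  2.655e-01]
 [-1.000e-03 -1.000e+00  1.600e-03  7.990e-02]] [-1.7 -0.3 -3.9]
0.02 2695 [ 0.0002 -0.0018  0.0303] -0.0147 0.0154
0.04 3049 [ 0.0003 -0.0015  0.0503] -0.0148 0.0153
0.06 2320 [ 0.0012 -0.0015  0.0669] -0.0295 0.03
0.08 111 [ 0.007  -0.0141  0.0889] -0.0125 0.03
tip 0.10810775756618203
cover (array([0.4836, 0.2614]), array([0.1542, 0.0364]), 87.92, array([0.0873, 0.093 , 0.0979])) [0.4627 0.1839 0.0837]
0.2 0.463 0.22 0.4637 0.24 0.4649 0.26 0.4656 0.28 0.4663 0.3 0.4671 0.32 0.4682 0.34 0.4689
```

View pics/w10.png

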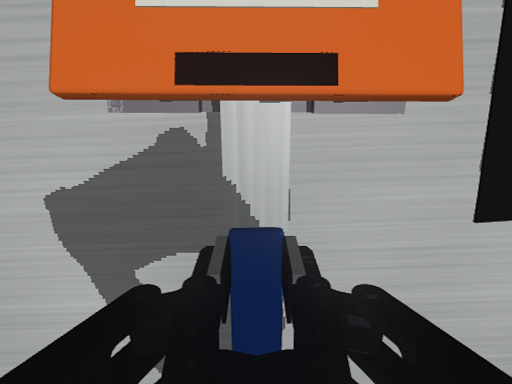

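The cover is rising: its front edge is now at z≈0.09, about 20° open. The blade is still level and there is no slip. Continuing the arc.

>>> drive_tool(
  motion=[
    [[0,-0.3,0.12],[0,0,0],1],
    [[0,-0.29,0.15],[0,0,0],1],
    [[0,-0.27,0.17],[0,0,0],1],
    [[0,-0.26,0.19],[0,0,0],1],
    [[0,-0.24,0.21],[0,0,0],1],
    [[0,-0.22,0.23],[0,0,0],1],
    [[0,-0.2,0.25],[0,0,0],1],
    [[0,-0.17,0.27],[0,0,0],1],
  ],
)

```text
time: 21.7
tool_pos: [0.433, 0.2637, 0.1278]
tool_rot: [-0.491, 0.491, -0.508, 0.509]
contact_force: [-1.7, 0.7, -3.4]
gripper_width: 0.281
```

```bash
python3 near.py w11
```

```text
21.7 [[-3.450e-02  3.000e-04  9.994e-01  4.330e-01]
 [-9.994e-01  0.000e+00 -3.450e-02  2.637e-01]
 [-0.000e+00 -1.000e+00  3.000e-04  1.278e-01]] [-1.7  0.7 -3.4]
0.02 2704 [ 0.0002 -0.0018  0.0302] -0.0147 0.0153
0.04 3034 [ 0.0003 -0.0015  0.0503] -0.0149 0.0152
0.06 3453 [-0.     -0.0012  0.0702] -0.0149 0.0152
0.08 1335 [ 0.0012 -0.0133  0.0922] -0.029 0.03
tip 0.10999646135666397
cover (array([0.4918, 0.2607]), array([0.1547, 0.1068]), 88.02, array([0.1288, 0.1531, 0.2112])) [0.44   0.1824 0.1147]
0.2 0.4406 0.22 0.44 0.24 0.4401 0.26 0.4408 0.28 0.44 0.3 0.44 0.32 0.4443 0.34 0.5196
```

>>> drive_tool(
  motion=[
    [[0,-0.15,0.28],[0,0,0],1],
    [[0,-0.12,0.29],[0,0,0],1],
    [[0,-0.1,0.3],[0,0,0],1],
    [[0,-0.07,0.31],[0,0,0],1],
    [[0,-0.04,0.31],[0,0,0],1],
    [[0,-0.01,0.31],[0,0,0],1],
    [[0,0.01,0.31],[0,0,0],1],
    [[0,0.04,0.31],[0,0,0],1],
    [[0,0,0.1],[0,0,0],1],
    [[0,0,0],[0,0,0],1],
  ],
)

```text
time: 22.75
tool_pos: [0.4962, 0.2616, 0.1384]
tool_rot: [-0.492, 0.491, -0.508, 0.509]
contact_force: [0.1, 0.2, -0.9]
gripper_width: 0.28
```

```bash
python3 near.py w12; python3 - <<'E'
from h import *
from plant import manip
for n in("top","side"):
    f=manip.grab_frame(n);cv2.imwrite(f"pics/{n}12.png",f["img"]);P=pts(f);h=cv2.cvtColor(f["img"],cv2.COLOR_BGR2HSV).astype(int);H,S=h[...,0],h[...,1]
    m=(H>3)&(H<18)&(S>180)&(P[...,1]>.1)&(P[...,1]<.4)&(P[...,2]>.04)&(f["range_z"]>0);p=P[m];print(n,m.sum(),p.min(0).round(3),p.max(0).round(3))
    for z in np.arange(.05,.18,.02):
        q=p[abs(p[:,2]-z)<.01]
        if len(q):print(z.round(2),len(q),np.percentile(q[:,0],[5,50,95]).round(3))
c=cv2.imread("pics/side12.png")[60:210,120:320];cv2.imwrite("pics/s12.png",cv2.resize(c,None,fx=4,fy=4,interpolation=2))
E
```

```text
22.75 [[-3.450e-02  1.700e-03  9.994e-01  4.962e-01]
 [-9.994e-01  2.000e-04 -3.450e-02  2.616e-01]
 [-3.000e-04 -1.000e+00  1.600e-03  1.384e-01]] [ 0.1  0.2 -0.9]
0.02 2702 [ 0.0002 -0.0023  0.0304] -0.0147 0.0153
0.04 3067 [ 0.0003 -0.0023  0.0504] -0.0148 0.0153
0.06 3475 [ 0.0003 -0.0023  0.0703] -0.0149 0.0153
0.08 2741 [ 0.0004 -0.0023  0.0871] -0.0148 0.0184
tip 0.09420503268030819
cover (array([0.5206, 0.2592]), array([0.1545, 0.1603]), 88.03, array([0.1037, 0.1838, 0.2214])) [0.4405 0.1793 0.0533]
0.2 0.5037 0.22 0.4822 0.24 0.5005 0.26 0.4405 0.28 0.502 0.3 0.4841 0.32 0.5078 top 591 [0.193 0.1   0.063] [0.606 0.332 0.572]
0.07 44 [0.575 0.578 0.581]
0.09 66 [0.577 0.582 0.585]
0.11 76 [0.582 0.586 0.59 ]
0.13 73 [0.586 0.591 0.594]
0.15 156 [0.59  0.596 0.606]
0.17 101 [0.594 0.6   0.606]
side 1236 [-0.118  0.1    0.044] [0.826 0.336 0.606]
0.05 12 [0.574 0.577 0.691]
0.07 43 [0.576 0.579 0.584]
0.09 38 [0.579 0.583 0.588]
0.11 33 [0.583 0.586 0.59 ]
0.13 37 [0.587 0.59  0.594]
0.15 46 [0.592 0.596 0.604]
0.17 55 [0.595 0.601 0.606]
```

View pics/s12.png

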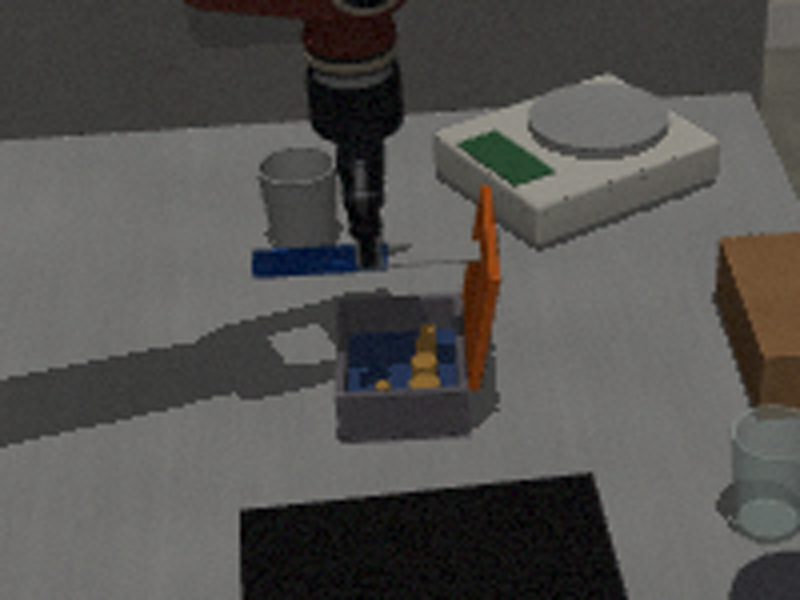

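The side view shows the cover leaning back past upright: the fitted faces give about 12° beyond vertical, near 1.78 rad. The gripper is clear. Backing out and returning to the mat.

>>> drive_tool(
  motion=[
    [[0,0,-0.5],[0,0,0],1],
    [[0,0,-1],[0,0,0],1],
    [[0,0,-1],[0,0,0],1],
    [[0,0,-1],[0,0,0],1],
    [[1,0,0],[0,0,0],1],
    [[1,0,0],[0,0,0],1],
    [[1,0,0],[0,0,0],1],
    [[1,0,0],[0,0,0],1],
    [[1,0,0],[0,0,0],1],
    [[1,0,1],[0,0,0],1],
    [[1,0,1],[0,0,0],1],
    [[1,0,1],[0,0,0],1],
  ],
)

```text
time: 24.1
tool_pos: [0.4761, 0.0614, 0.1387]
tool_rot: [-0.492, 0.491, -0.508, 0.509]
contact_force: [1.1, 0.6, -0.9]
gripper_width: 0.283
```

>>> drive_tool(
  motion=[
    [[1,0,1],[0,0,0],1],
    [[0.5,0,0.9],[0,0,0],1],
    [[0,1,0],[0,0,0],1],
    [[0,1,0],[0,0,0],1],
    [[0,1,0],[0,0,0],1],
    [[0,1,0],[0,0,0],1],
    [[0,0,0],[0,0,0],1],
  ],
)

```text
time: 24.8
tool_pos: [0.5182, 0.0237, 0.0347]
tool_rot: [0.49, -0.493, 0.51, -0.506]
contact_force: [-0.5, -0.3, -1.1]
gripper_width: 0.283
```

```bash
python3 near.py w13
```

```text
24.8 [[-3.400e-02 -7.500e-03  9.994e-01  5.182e-01]
 [-9.994e-01  8.000e-04 -3.400e-02  2.370e-02]
 [-5.000e-04 -1.000e+00 -7.600e-03  3.470e-02]] [-0.5 -0.3 -1.1]
0.02 2707 [ 0.0002 -0.0023  0.0303] -0.0148 0.0153
0.04 3068 [ 0.0003 -0.0023  0.0503] -0.0148 0.0153
0.06 3485 [ 0.0003 -0.0023  0.0703] -0.0149 0.0152
0.08 2711 [ 0.0004 -0.0023  0.087 ] -0.015 0.0153
tip 0.1099133835934025
cover (array([0.5209, 0.0227]), array([0.1221, 0.0314]), 87.72, array([0.0749, 0.1039, 0.1193])) [ 0.5037 -0.0386  0.052 ]
```

>>> drive_tool(
  motion=[
    [[0,0.6,0],[0,0,0],1],
    [[0,0.2,0],[0,0,0],1],
    [[0,0.1,0],[0,0,0],1],
    [[0,0.1,0],[0,0,0],1],
    [[0,0,0],[0,0,0],1],
  ],
)

```text
time: 25.35
tool_pos: [0.5222, 0.023, 0.0134]
tool_rot: [-0.491, 0.491, -0.508, 0.509]
contact_force: [-0.3, 0.1, -1.6]
gripper_width: 0.285
```

>>> drive_tool(
  motion=[
    [[0,0.1,0],[0,0,0],1],
    [[0,0.08,0],[0,0,0],1],
    [[0,0,0],[0,0,0],1],
  ],
)

```text
time: 25.65
tool_pos: [0.5219, 0.023, 0.0085]
tool_rot: [0.491, -0.491, 0.509, -0.508]
contact_force: [0.5, 0.7, -1.9]
gripper_width: 0.281
```

Now about 0.5 mm above the mat, so release and rise.

>>> drive_tool(
  motion=[
    [[0,0.02,0],[0,0,0],0.7],
    [[0,0,0],[0,0,0],0.2],
    [[0,0,0],[0,0,0],0],
    [[0,0,0],[0,0,0],0],
    [[0,-0.5,0],[0,0,0],0],
    [[0,-1,0],[0,0,0],0],
    [[0,-1,0],[0,0,0],0],
    [[0,-1,0],[0,0,0],0],
    [[0,-1,0],[0,0,0],0],
    [[0,-1,0],[0,0,0],0],
    [[0,-1,-1],[0,0,0],0],
    [[0,-1,-1],[0,0,0],0],
  ],
)

```text
time: 26.85
tool_pos: [0.4717, 0.0247, 0.198]
tool_rot: [-0.492, 0.491, -0.508, 0.509]
contact_force: [0.1, -0.8, -0.4]
gripper_width: 0.498
```

>>> drive_tool(
  motion=[
    [[0,0,-1],[0,0,0],0],
    [[0,0,-1],[0,0,0],0],
    [[0,0,0],[0,0,0],0],
    [[0,0,0],[0,0,0],0],
  ],
)

```text
time: 27.25
tool_pos: [0.4223, 0.0264, 0.1967]
tool_rot: [-0.492, 0.491, -0.508, 0.509]
contact_force: [0.5, 0.6, -0.1]
gripper_width: 0.501
```

```bash
python3 - <<'E'
from h import *
from plant import manip
s=manip.state();print(s["time"],s["tool_pos"],s["contact_force"])
for n in("top","side"):
    f=manip.grab_frame(n);cv2.imwrite(f"pics/{n}14.png",cv2.resize(f["img"],(800,600)));P=pts(f);h=cv2.cvtColor(f["img"],cv2.COLOR_BGR2HSV).astype(int);H,S=h[...,0],h[...,1]
    m=big((H>3)&(H<18)&(S>180)&(P[...,1]>.15)&(P[...,1]<.4)&(P[...,0]>.5)&(P[...,2]>.04)&(P[...,2]<.2)&(f["range_z"]>0));p=P[m]
    k=np.polyfit(p[:,2],p[:,0],1);print(n,"cover tilt past vertical deg",np.degrees(np.arctan(k[0])).round(1))
    m=big((H>105)&(H<130)&(S>150)&(P[...,2]<.1)&(abs(P[...,1])<.12)&(P[...,0]>.3)&(f["range_z"]>0));p=P[m];print(rect(p))
    if n=="top":
        g=dict(np.load("top0.npz"));P0=pts(g)
        d=(abs(P0[...,2]-P[...,2])>.03)&(f["range_z"]>0)&(g["range_z"]>0);l=cv2.connectedComponentsWithStats(d.astype(np.uint8))[2]
        print([x.tolist() for x in l[1:] if x[4]>15])
E
```

```text
27.25 [0.4223283  0.026432   0.19673986] [ 0.45307437  0.61498801 -0.06780688]
top cover tilt past vertical deg 13.2
(array([0.4975, 0.0245]), array([0.0759, 0.029 ]), 0.14, array([-0.0007,  0.0142,  0.0202]))
[[338, 138, 6, 29, 78], [338, 168, 7, 33, 163], [145, 182, 58, 15, 616], [154, 198, 46, 34, 1240], [169, 229, 120, 155, 8207], [415, 337, 97, 47, 1873]]
side cover tilt past vertical deg 12.7
(array([0.4783, 0.0309]), array([0.0494, 0.1177]), 88.16, array([0.003 , 0.0147, 0.0183]))
```

View pics/side14.png

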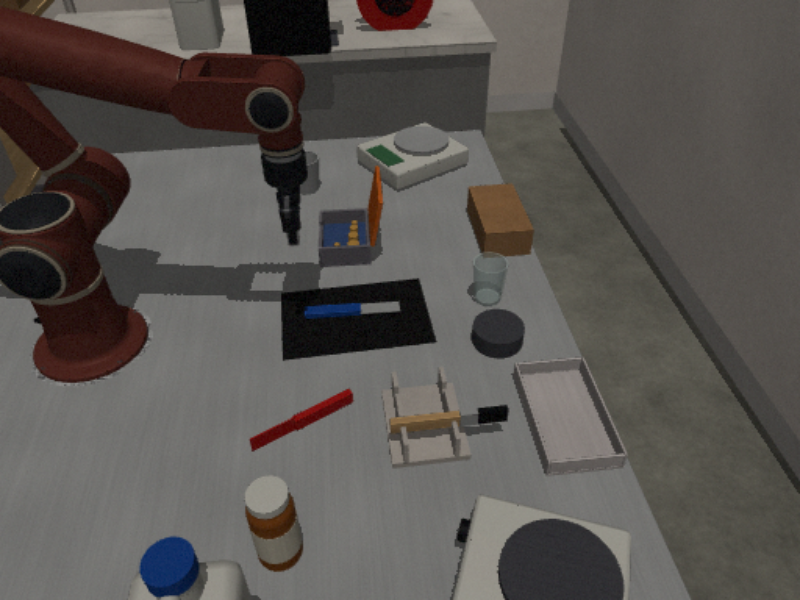

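The spatula lies flat on the mat at (350,310) and the cover at (376,205) leans back. The brush is still in the rack, and the beaker, puck, jar and cup are where they were. Handing in.

```bash
python3 -c "
from plant import manip
print(manip.job_done())"
```

```text
the job is handed in; nothing more can be done
None
```

The job is done and handed in after about 27 s of robot time. I took the spatula from the rack, laid it flat on the mat and took it up again with its blade level. I pushed the blade about 25 mm into the notch and levered the cover open along its hinge arc. Then I laid the spatula flat on the mat again and let go.

**One thing went differently:** at the first lay-down the spatula came to rest on edge on the mat. I tipped it flat with one finger and checked it was flat (handle top at about 15–16 mm) before taking it up again.

**Last checks:**
- **Cover:** it leans back about 13° past upright, near 1.8 rad; the top and side cameras gave 13.2° and 12.7°.
- **Spatula:** it lies flat on the mat, released, with the handle top at about 15 mm.
- **Other objects:** compared with the first pictures, the brush, beaker, puck, jar and cup are where they were. The depth changes listed were near the case, the emptied rack slot and the arm. The steel cup is partly hidden behind the gripper in the last side picture.
- **Forces:** the readings after each move stayed below about 7 N.
- **Disagreement:** in the last top view the measured handle length came out short (76 mm), probably because the arm hid part of it. The side view gave 118 mm.

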